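# Draw the front detector unit from the roller lane into the test nest

## Robot

A 7-joint arm with a two-finger parallel gripper is mounted at the origin on a cart in front of the work surface, level with it; the furniture and walls round the work are solid. World frame = base frame: x ahead of the robot, y to its left, z up, the work surface at z = 0. Lengths are in m, angles in rad, forces in N, time in s.
With the tool pointing down it reaches from about 0.35 to 0.9 m from the base axis. Payload 19.9 kg.
Tool frame: the origin (TCP) lies at the very end of the fingers, on their centre line; the grasp point (between the pads) lies 19 mm behind it; z points along the fingers, y is the direction in which the jaws open and shut (so a half turn about z gives the same grasp; the last joint's range is limited). The gripper opens to 85 mm and grips with 20 to 120 N. Pads are 22 mm wide; open, the fingers measure 114 mm over their backs; the gripper's body (76 mm by 85 mm) begins 54 mm behind the grasp point. The pads swing forward as they close: fully open they stand 13 mm farther back than shut.
Start: joints at [1.218, 0.417, -0.01, 1.614, 0.005, 1.111, -0.053], TCP at [0.192, -0.595, 0.231] pointing down, gripper open.
Joint ranges: [-2.81, 2.81], [-0.39, 2.02], [-1.27, 1.25], [0.06, 2.57], [-1.19, 4.33], [0.19, 2], [-2.82, 2.82]. Speed limits (rad/s): [1.89, 1.89, 2.39, 2.39, 3.01, 3.01, 3.01].

## Interface

Orientations are given as a unit quaternion [x, y, z, w].
In Python, from rig import r, optics, finish_job gives the robot as it stands.
- The arm moves only by the tool step_arm, never from a script. Its argument "increments" is a list of rows, each a list of 5 numbers: the gripper's target within -1 to 1 (shut at 1, half-way at 0, fully open at -1), then the shift along the world's x, y, z in m, then the turn about the world's z in rad. In form: [[claw, dx, dy, dz, twist], ...]. A call has 1 to 12 rows; each row shifts and turns the commanded pose from where the row before left it; what a row does not reach is not made up. A row lasts 1/10 s, in which the tool goes at most 50 mm and 8.59 degrees, less where a joint would pass 70% of its speed; a pose out of reach is approached as far as the arm can. A call with a gripper value outside its range is refused whole. The fingers move at their own pace and stop on an object; the grip force is fixed at half the most. Time passes only in rows, so rows that do not move let the fingers close. It gives the time, the measured TCP pose, the force and the opening at its end, in the units of the state.
- r.observe(): the state, without advancing time (a new reading comes with each control period).
- optics.get_image(name): name is "side" or "top" or "wrist"; returns the picture (480x640x3 uint8, blue, green, red); there is no depth.
- optics.calibration(name): a dict with "camera_matrix" (3x3 intrinsics, pixels), "R" (3x3) and "t" (3): a world point X has camera coordinates R X + t; the wrist camera has in their place "mount" (4x4, takes a point from camera to tool coordinates, whose origin is the TCP and whose axes are the flange's). Camera axes: x right, y down, z forward; pixel columns grow to the right and rows downward; lengths in m; the calibration is good to about 2 mm. A picture is of the moment at which its call begins: read the wrist's pose just before it. calibration takes no time and is no camera call.
- finish_job(): hands the job in, once; it reports no verdict.
The state is a dict: "time_s": time; "joint_positions": joint angles; "dq": joint speeds; "joint_efforts": joint torques, N m; "position": TCP position; "eef_rot": TCP orientation; "ft_force": force on the tool from outside, world axes, zero at the start; "moment": the same for the moment, N m; "gripper_width": finger opening in m.
Only numpy, scipy, OpenCV 4.12 (cv2) and the standard library are available. Lean on these libraries where they do the work, as an engineer would, in place of code of your own. Each camera call takes 0.05 s, during which the arm holds its last target.

## Task

Two sloped gravity roller lanes stand on the bench, one holding complete detector units (a round puck on a square tray), the other empty trays. Pick the front unit at the low end of the lane of detector units and set it down, not dropped, flat on its tray inside the square pocket of the grey test nest, so that the next unit rolls forward to the lane's stop.

Things in the scene. Friction and masses are not known exactly. Their poses are not given: they have to be found in the camera images.
- unit_front: detector unit nearest the robot in its lane: black puck, 46 mm diameter, centred on a 69 x 69 mm tray with cut corners; 34 mm tall, about 60 g. Tray: lowest 9 mm; grip the puck's straight side, 10 to 34 mm up, fingers closing along y, tips at least 12 mm up. Origin: centre of underside; z up through the puck, x uphill along the lane, y across it. Leans 7 degrees with the lane, robot-side edge low.
- unit_second: the next, identical detector unit, touching the front one from behind (70 mm further uphill), a third behind it. It rolls down by itself within about a second when the front unit is lifted out. Origin: centre of underside; axes as for the front unit.
- lane_stop (a point): point on the rollers, 70 mm above the bench, where the underside's centre lies when a unit rests against the stop at the lane's low end. Axes level; the lane rises 7 degrees along x, away from the robot. Guides and stop rise 6 to 8 mm above the rollers. The lane of empty trays stands beside it, centres about 125 mm apart, left or right.
- nest_floor (a point): centre of the test nest's pocket floor, 75 mm above the bench: a 97 mm square grey block with aluminium top and four low dark fences, 8 mm high, 50 mm long, one along each side of the 83 x 83 mm pocket. The 69 mm tray lies flat in it with 7 mm to spare all round; any quarter turn will do. z up, x and y along the pocket's sides.
There are look-alikes about, which are no part of the job. What is shaped like the unit_second but green is not meant.

How it is judged:
At the end, for the whole second after the job is handed in: The front unit lies at rest, flat (within 5 degrees) on the floor of the nest's pocket, its centre within 15 mm of the pocket's centre and its underside within 5 mm of the floor; the second unit rests against the lane's stop, within 12 mm of the front place (horizontal distance between unit_front and nest_floor below 0.015 m and z of unit_front in the frame of nest_floor between -0.005 and 0.005 m and angle between unit_front's own z axis and vertical below 0.08 rad and linear speed of each of unit_front, unit_second below 0.03 m/s and distance between unit_second and lane_stop below 0.012 m); the robot touches nothing.
It fails at once if the front unit is let go in the air over the nest, more than 40 mm above its floor (dropped, not set down) (horizontal distance between unit_front and nest_floor below 0.06 m and z of unit_front in the frame of nest_floor above 0.04 m and contact force between unit_front and the fingers below 0.05 N).
It also fails if it takes over 38 s, if anything falls off the work surface, if the arm or the gripper's body presses on something with over 40 N, if the wrist force passes 120 N, or if a joint passes its speed limit or range.

## Working session

There is one attempt and no reset: what is moved stays moved. The work goes in short steps, Python scripts to look and compute and a tool call to move; the robot and the scene stay as the last step left them, time stands still between calls to the robot, and variables do not carry over. Pictures are saved under pics/ and viewed, and the job is handed in when it is done.

Besides the shell and the picture viewer there is one more tool, called in YAML: its name, and indented under it one key for each argument. step_arm: Moves the arm, as the interface text tells. Its arguments: {"type":"object","properties":{"increments":{"type":"array","items":{"type":"array","items":{"type":"number"}}}},"required":["increments"]}

```bash
mkdir -p pics; python3 - <<'E'
from rig import r, optics
import cv2
for n in("top","side","wrist"):
    if n=="wrist": s=r.observe(); print(s)
    cv2.imwrite(f"pics/{n}0.png",optics.get_image(n)); print(n,optics.calibration(n))
E
```

```text
top {'camera_matrix': array([[594.00460312,   0.        , 322.77149997],
       [  0.        , 594.00460312, 231.42408588],
       [  0.        ,   0.        ,   1.        ]]), 'R': array([[ 0.02441667, -0.99954824,  0.01752572],
       [-0.98971776, -0.02664056, -0.14053123],
       [ 0.14093464, -0.01391421, -0.98992112]]), 't': array([0.15027241, 0.57324553, 1.3815457 ])}
side {'camera_matrix': array([[489.50546493,   0.        , 318.33625847],
       [  0.        , 489.50546493, 237.14704615],
       [  0.        ,   0.        ,   1.        ]]), 'R': array([[ 0.9807891 , -0.19398627,  0.02054407],
       [-0.1142836 , -0.65675539, -0.7453936 ],
       [ 0.15808855,  0.72872607, -0.66630798]]), 't': array([-0.52731701,  0.23769806,  0.98688254])}
{'time_s': 0.1, 'joint_positions': array([ 1.21749256,  0.41791206, -0.01029271,  1.61409217,  0.00469743,
        1.11071017, -0.05299063]), 'dq': array([ 0.00013837, -0.0003212 ,  0.00159746, -0.00142962,  0.00085846,
       -0.00012243,  0.0011825 ]), 'joint_efforts': array([ 3.55113516e-03, -8.65808916e+01,  6.81873187e-01, -4.3563348
[... 200 characters left out ...]
3895327e-04]), 'ft_force': array([ 0.39148379,  0.29712573, -0.17226035]), 'moment': array([-0.00117214,  0.00709121, -0.00117808]), 'gripper_width': 0.08562486355198337}
wrist {'camera_matrix': array([[343.80095605,   0.        , 317.02677928],
       [  0.        , 343.80095605, 240.47217612],
       [  0.        ,   0.        ,   1.        ]]), 'mount': array([[ 4.32380379e-05, -9.49479800e-01, -3.13828149e-01,
         8.14914912e-02],
       [ 9.99999277e-01,  4.18064605e-04, -1.12706873e-03,
        -1.61644547e-04],
       [ 1.20132943e-03, -3.13827873e-01,  9.49479132e-01,
        -1.42675850e-01],
       [ 0.00000000e+00,  0.00000000e+00,  0.00000000e+00,
         1.00000000e+00]])}
```

View pics/top0.png

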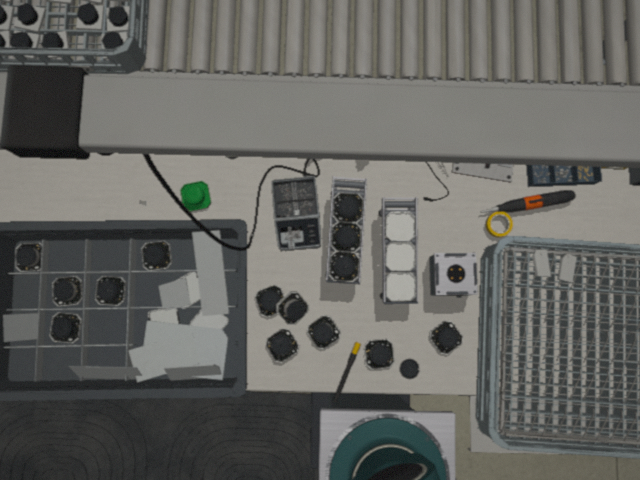

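View pics/side0.png

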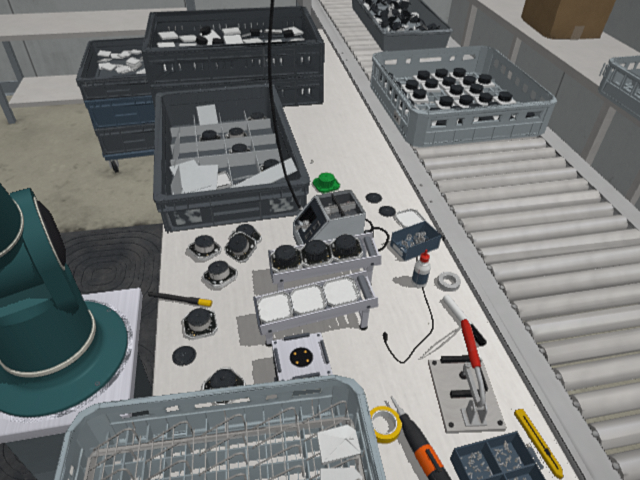

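View pics/wrist0.png

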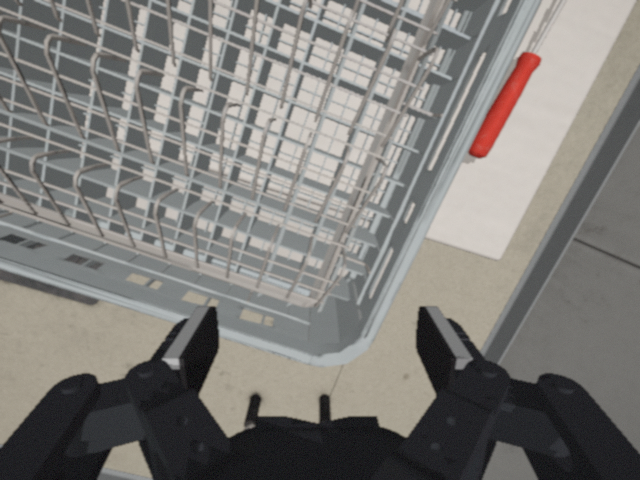

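The top view shows the unit lane with its front puck at about (344,266), the empty trays' lane at about (400,289), and the nest at about (455,273). I'll enlarge these for measurement.

```bash
python3 - <<'E'
import cv2
a=cv2.imread("pics/top0.png")[170:320,320:490]; cv2.imwrite("pics/topc.png",cv2.resize(a,None,fx=4,fy=4,interpolation=cv2.INTER_CUBIC)[:600])
a=cv2.imread("pics/side0.png")[220:400,240:400]; cv2.imwrite("pics/sidec.png",cv2.resize(a,None,fx=3.3,fy=3.3,interpolation=cv2.INTER_CUBIC)[:600])
E
```

```text
(no output)
```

View pics/topc.png

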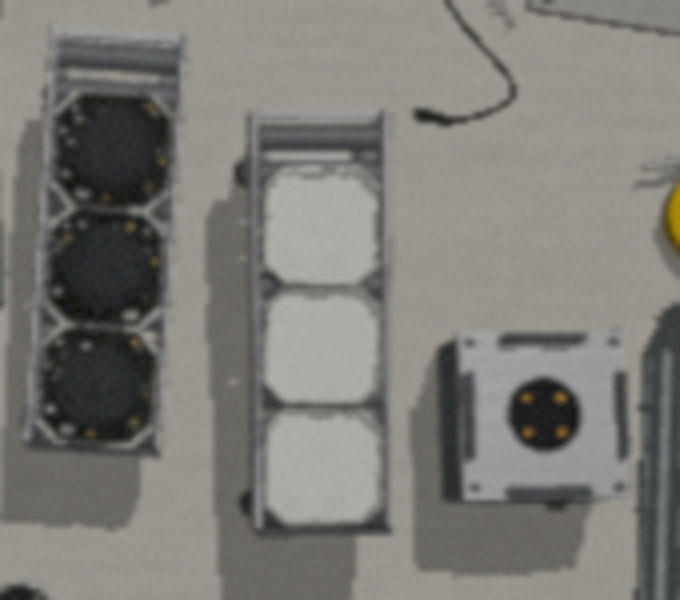

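View pics/sidec.png

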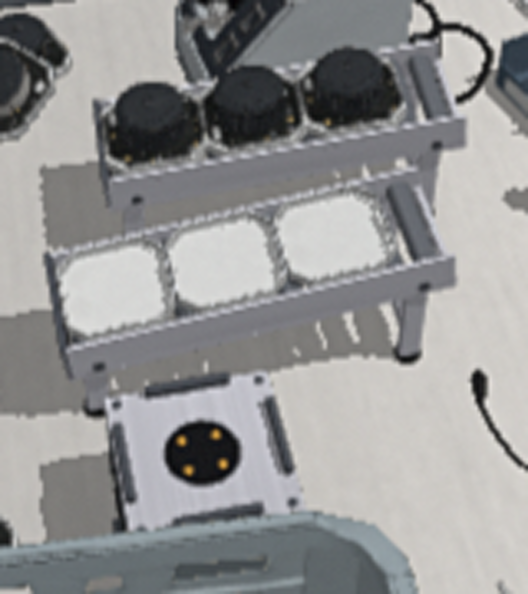

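```bash
cat > h.py <<'E'
import numpy as np
from rig import r,optics
def ray(n,uv,z):
    c=optics.calibration(n);R=c["R"];C=-R.T@c["t"]
    d=R.T@np.linalg.inv(c["camera_matrix"])@np.array([*uv,1.]); return C+d*(z-C[2])/d[2]
def proj(n,X):
    c=optics.calibration(n);p=c["camera_matrix"]@(c["R"]@np.array(X)+c["t"]);return p[:2]/p[2]
E
python3 - <<'E'
from h import *
T=lambda x,y:(320+(x+.5)/4-.5,170+(y+.5)/4-.5)
S=lambda x,y:(240+(x+.5)/3.3-.5,220+(y+.5)/3.3-.5)
print("nest disc",ray("top",T(544,414),.075),ray("side",S(203,453),.075))
for p in[(467,415),(621,415),(544,341),(544,493)]:print("fence",ray("top",T(*p),.083))
for p in[(117,372),(124,460),(192,386),(281,435),(219,514)][1:]:print("fence side",ray("side",S(*p),.083))
for i,(p,q) in enumerate(zip([(95,385),(107,268),(117,150)],[(152,104),(248,90),(346,70)])):
    z=.07+.034+i*.07*np.sin(np.radians(7)); print("unit top",ray("top",T(*p),z),ray("side",S(*q),z))
for p in[(38,386),(158,386),(97,330),(97,446)]:print("tray",ray("top",T(*p),.079))
E
```

```text
nest disc [ 0.47482678 -0.14468978  0.075     ] [ 0.47517525 -0.1438744   0.075     ]
fence [ 0.47249119 -0.09828478  0.083     ]
fence [ 0.47477568 -0.18729199  0.083     ]
fence [ 0.51645224 -0.1430683   0.083     ]
fence [ 0.42890429 -0.1424441   0.083     ]
fence side [ 0.43055661 -0.14591585  0.083     ]
fence side [ 0.47569856 -0.10328213  0.083     ]
fence side [ 0.5193682 -0.1454364  0.083    ]
fence side [ 0.47622924 -0.18895098  0.083     ]
unit top [0.48246225 0.11727731 0.104     ] [0.48460809 0.1126287  0.104     ]
unit top [0.54829604 0.11220339 0.11253085] [0.54834974 0.10606927 0.11253085]
unit top [0.61476493 0.10826675 0.12106171] [0.6147452  0.1050687  0.12106171]
tray [0.48314906 0.14887433 0.079     ]
tray [0.48494056 0.07965319 0.079     ]
tray [0.51647563 0.11548632 0.079     ]
tray [0.44950401 0.11418519 0.079     ]
```

step_arm:
  increments:
    - [-1, 0, 0.01, 0.035, 0]
    - [-1, 0, 0.01, 0.035, 0]
    - [-1, 0.025, 0.035, 0, -0.038]
    - [-1, 0.025, 0.035, 0, -0.038]
    - [-1, 0.025, 0.035, 0, -0.038]
    - [-1, 0.025, 0.035, 0, -0.038]
    - [-1, 0.025, 0.035, 0, -0.038]
    - [-1, 0.025, 0.035, 0, -0.038]
    - [-1, 0.025, 0.035, 0, -0.038]
    - [-1, 0.025, 0.035, 0, -0.038]
    - [-1, 0.025, 0.035, 0, -0.038]
    - [-1, 0.025, 0.035, 0, -0.038]

```text
time_s: 1.35
position: [0.4423, -0.2232, 0.3013]
eef_rot: [0.999, -0.035, -0.0, 0.0]
ft_force: [0.8, -1.0, 0.7]
gripper_width: 0.0854
```

step_arm:
  increments:
    - [-1, 0.004, 0.034, 0, 0]
    - [-1, 0.004, 0.034, 0, 0]
    - [-1, 0.004, 0.034, 0, 0]
    - [-1, 0.004, 0.034, 0, 0]
    - [-1, 0.004, 0.034, 0, 0]
    - [-1, 0.004, 0.034, 0, 0]
    - [-1, 0.004, 0.034, 0, 0]
    - [-1, 0.005, 0.034, 0, 0]
    - [-1, 0.005, 0.033, 0, 0]
    - [-1, 0.005, 0.033, 0, 0]
    - [-1, 0, 0, -0.04, 0]
    - [-1, 0, 0, -0.04, 0]

```text
time_s: 2.55
position: [0.485, 0.1142, 0.2207]
eef_rot: [0.999, -0.033, 0.001, -0.0]
ft_force: [1.9, -1.1, -0.6]
gripper_width: 0.0853
```

```bash
cat >> h.py <<'E'
from scipy.spatial.transform import Rotation as Ro
import cv2
def wcam(s):
    c=optics.calibration("wrist");M=np.eye(4);M[:3,:3]=Ro.from_quat(s["eef_rot"]).as_matrix();M[:3,3]=s["position"]
    return c["camera_matrix"],M@c["mount"]
def wray(s,uv,z):
    K,M=wcam(s);d=M[:3,:3]@np.linalg.inv(K)@np.array([*uv,1.]);C=M[:3,3];return C+d*(z-C[2])/d[2]
def wproj(s,X):
    K,M=wcam(s);p=K@(np.linalg.inv(M)@np.array([*X,1]))[:3];return p[:2]/p[2]
E
python3 - <<'E'
from h import *
import pickle
s=r.observe();im=optics.get_image("wrist");print(s["time_s"],s["position"],s["eef_rot"],s["dq"].round(3))
pickle.dump(s,open("s1.pkl","wb"));cv2.imwrite("pics/w1.png",im)
E
```

```text
2.55 [0.48496909 0.11423768 0.22065571] [ 9.99446397e-01 -3.32560238e-02  9.24396978e-04 -2.84463984e-04] [-0.12   0.478  0.081  0.49   0.341 -0.844 -0.296]
```

View pics/w1.png

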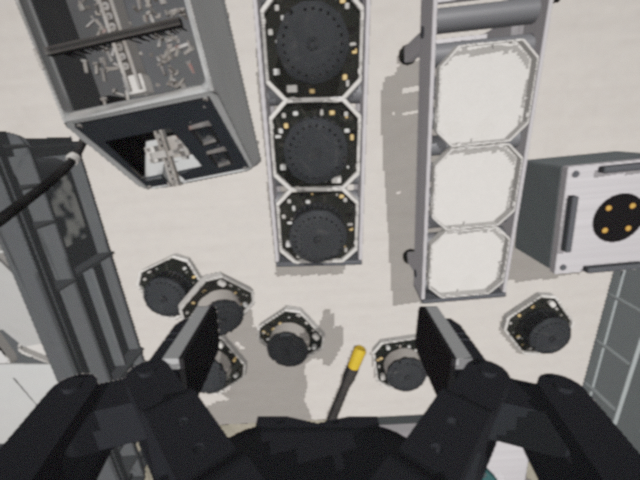

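The front puck's top centre is at about (319,238) and the second's at about (316,147). The tray spans columns 275 to 361. I'll check this against the other views and the lane's yaw.

```bash
python3 - <<'E'
from h import *
import pickle
s=pickle.load(open("s1.pkl","rb"))
for i,p in enumerate([(319,238),(316,147),(312,43)]): print(wray(s,p,.1037+i*.0085))
print(wray(s,(278,264),.073),wray(s,(359,262),.073), wray(s,(275,225),.079),wray(s,(361,222),.079))
print("nest",wray(s,(618,217),.075))
n=r.observe();print(n["position"],n["dq"].round(3))
im=cv2.imread("pics/w1.png")[170:280,250:390];cv2.imwrite("pics/w1c.png",cv2.resize(im,None,fx=5,fy=5,interpolation=cv2.INTER_CUBIC))
E
```

```text
[0.48263166 0.11365578 0.1037    ]
[0.55285732 0.11125898 0.1122    ]
[0.61615935 0.10945012 0.1207    ]
[0.45043675 0.15303597 0.073     ] [0.44756126 0.07943138 0.073     ] [0.48889355 0.15102715 0.079     ] [0.48669861 0.07729418 0.079     ]
nest [ 0.47545882 -0.1443393   0.075     ]
[0.48208354 0.11268154 0.21436267] [ 0.025 -0.034  0.007 -0.045 -0.061  0.162  0.057]
```

View pics/w1c.png

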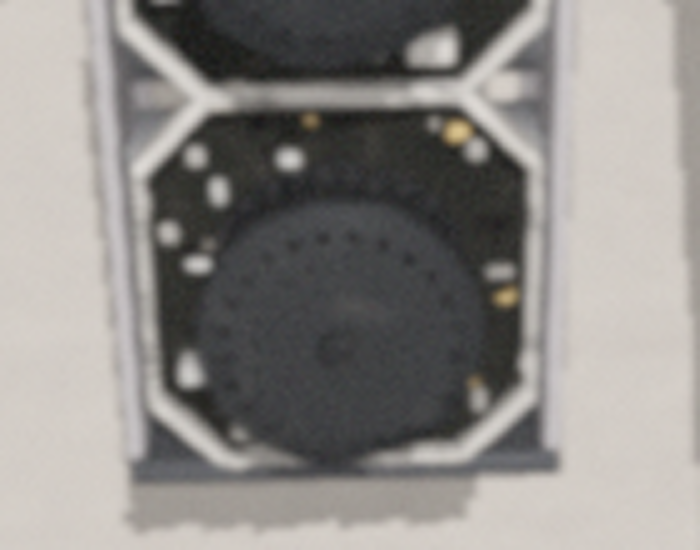

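step_arm:
  increments:
    - [-1, 0, 0, 0, 0]
    - [-1, 0, 0, -0.025, 0]
    - [-1, 0, 0, -0.025, 0]
    - [-1, 0, 0, -0.025, 0]
    - [-1, 0, 0, -0.015, 0]
    - [-1, 0, 0, 0, 0]
    - [-1, 0, 0, 0, 0]
    - [-1, 0, 0, 0, 0]

```text
time_s: 3.4
position: [0.4858, 0.1133, 0.133]
eef_rot: [0.999, -0.034, 0.001, -0.0]
ft_force: [0.3, 0.2, -0.9]
gripper_width: 0.0855
```

```bash
python3 - <<'E'
from h import *
s=r.observe();im=optics.get_image("wrist");print(s["time_s"],s["position"],s["eef_rot"],s["dq"].round(3))
cv2.imwrite("pics/w2.png",im)
for p in [(.4822,.1138,.1037),(.4822+.023,.1138,.1037-.0)]: print(wproj(s,p))
cv2.imwrite("pics/side2.png",optics.get_image("side")[120:420,160:460])
E
```

```text
3.4 [0.48575725 0.11327561 0.13303177] [ 9.99412579e-01 -3.42506746e-02  1.16519645e-03 -1.75935652e-04] [-0.002  0.004  0.     0.007  0.003 -0.008 -0.002]
[317.67620689 288.72695787]
[314.74289092 249.62626044]
```

View pics/w2.png

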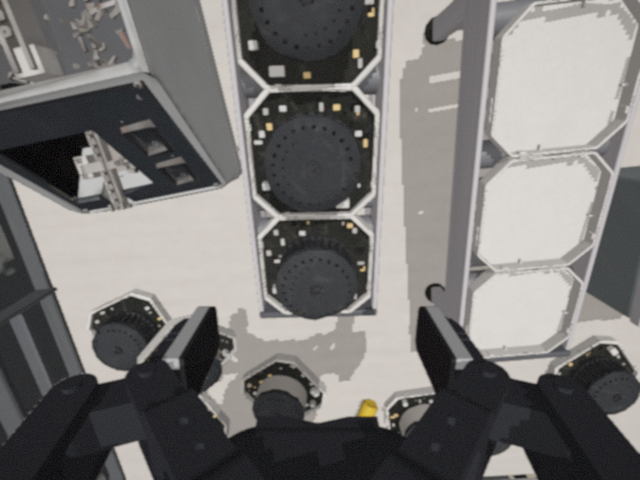

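View pics/side2.png

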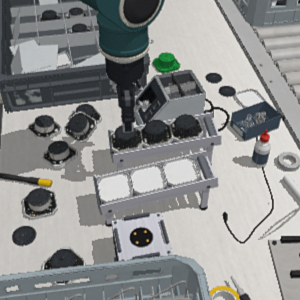

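```bash
python3 - <<'E'
from h import *
s=r.observe()
for z in(0,.05,.1): print(z,ray("top",(319,247),z),ray("top",(279,250),z),wray(s,(238,182),z),wray(s,(120,210),z))
E
```

```text
0 [0.53601221 0.17267426 0.        ] [0.52605036 0.27022949 0.        ] [0.52932984 0.17427678 0.        ] [0.51319775 0.27406284 0.        ]
0.05 [0.53023454 0.17309019 0.05      ] [0.52061727 0.26727109 0.05      ] [0.53605739 0.16223583 0.05      ] [0.52285504 0.2438998  0.05      ]
0.1 [0.52445687 0.17350612 0.1       ] [0.51518417 0.26431268 0.1       ] [0.54278494 0.15019488 0.1       ] [0.53251233 0.21373675 0.1       ]
```

step_arm:
  increments:
    - [-1, -0.001, 0, -0.015, 0]
    - [-1, 0, 0, -0.015, 0]
    - [-1, 0, 0, -0.012, 0]
    - [-1, 0, 0, -0.008, 0]
    - [-1, 0, 0, 0, 0]
    - [-1, 0, 0, 0, 0]

```text
time_s: 4.1
position: [0.4839, 0.1133, 0.0816]
eef_rot: [0.999, -0.034, 0.0, -0.0]
ft_force: [-0.3, 1.3, 0.0]
gripper_width: 0.0851
```

step_arm:
  increments:
    - [-1, 0, 0, 0.0015, 0]
    - [0, 0, 0, 0, 0]
    - [0.3, 0, 0, 0, 0]
    - [1, 0, 0, 0, 0]
    - [1, 0, 0, 0, 0]
    - [1, 0, 0, 0, 0]
    - [1, 0, 0, 0, 0]
    - [1, 0, 0, 0, 0]

```text
time_s: 4.9
position: [0.4842, 0.1131, 0.0834]
eef_rot: [0.999, -0.034, 0.001, 0.0]
ft_force: [-2.4, -1.3, 12.5]
gripper_width: 0.0443
```

```bash
python3 - <<'E'
from h import *
s=r.observe();im=optics.get_image("wrist");print(s["position"],s["gripper_width"],s["ft_force"])
cv2.imwrite("pics/w3.png",im)
E
```

```text
[0.48422069 0.11311864 0.08342089] 0.044305082303847075 [-2.41325493 -1.29858222 12.51884408]
```

View pics/w3.png

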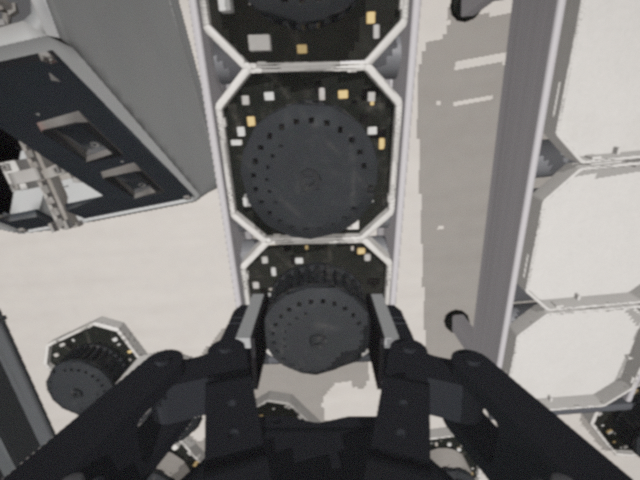

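The pads have closed on the front puck, centred at about (317,330), with an opening of 44 mm. Next I lift straight up.

step_arm:
  increments:
    - [1, 0, 0, 0.006, 0]
    - [1, 0, 0, 0.01, 0]
    - [1, 0, 0, 0.015, 0]
    - [1, 0, 0, 0.02, 0]
    - [1, 0, 0, 0.02, 0]
    - [1, 0, 0, 0.02, 0]
    - [1, 0, 0, 0.01, 0]
    - [1, 0, 0, 0, 0]
    - [1, 0, 0, 0, 0]

```text
time_s: 5.85
position: [0.4835, 0.1129, 0.1833]
eef_rot: [0.999, -0.034, -0.0, 0.0]
ft_force: [-0.8, -0.8, -1.3]
gripper_width: 0.0437
```

```bash
python3 - <<'E'
from h import *
s=r.observe();im=optics.get_image("wrist");print(s["position"],s["gripper_width"],s["ft_force"])
cv2.imwrite("pics/w4.png",im)
cv2.imwrite("pics/side4.png",cv2.resize(optics.get_image("side")[170:350,200:420],None,fx=3,fy=3))
E
```

```text
[0.48349115 0.11294077 0.18329974] 0.04366482839385691 [-0.8352598  -0.76505403 -1.26174241]
```

View pics/w4.png

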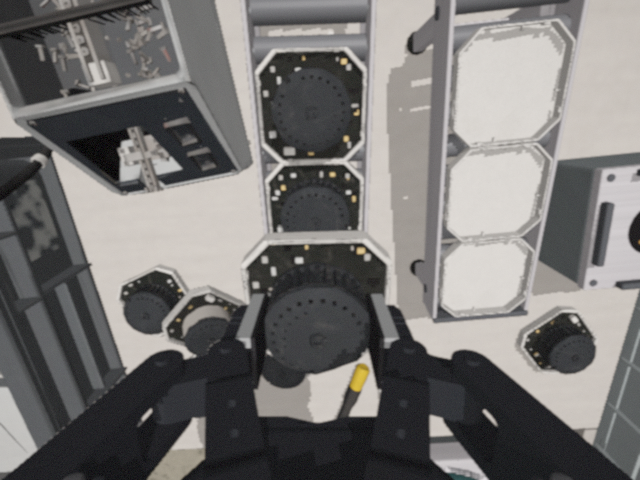

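View pics/side4.png

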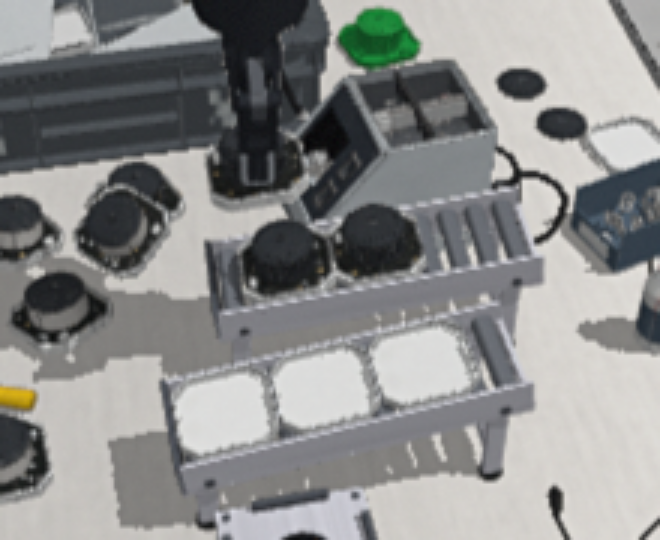

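step_arm:
  increments:
    - [1, 0, -0.015, 0, 0.01]
    - [1, 0, -0.03, 0, 0.01]
    - [1, -0.001, -0.03, 0, 0]
    - [1, -0.001, -0.03, 0, 0]
    - [1, -0.001, -0.03, 0, 0]
    - [1, -0.001, -0.03, 0, 0]
    - [1, -0.001, -0.03, 0, 0]
    - [1, -0.001, -0.03, 0, 0]
    - [1, -0.002, -0.02, 0, 0]
    - [1, 0, -0.012, 0, 0]
    - [1, 0, 0, -0.02, 0]
    - [1, 0, 0, -0.01, 0]

```text
time_s: 7.15
position: [0.4752, -0.1435, 0.1522]
eef_rot: [1.0, -0.024, -0.001, -0.0]
ft_force: [0.6, -0.3, 0.6]
gripper_width: 0.0442
```

step_arm:
  increments:
    - [1, 0, 0, -0.005, 0]
    - [1, 0, 0, 0, 0]
    - [1, 0, 0, 0, 0]
    - [1, 0, 0, 0, 0]

```text
time_s: 7.55
position: [0.4761, -0.1437, 0.1493]
eef_rot: [1.0, -0.024, 0.0, 0.0]
ft_force: [-0.1, 0.7, -0.8]
gripper_width: 0.0439
```

```bash
python3 - <<'E'
from h import *
s=r.observe();im=optics.get_image("wrist");print(s["time_s"],s["position"],s["eef_rot"],s["gripper_width"],s["ft_force"])
cv2.imwrite("pics/w5.png",im)
cv2.imwrite("pics/side5.png",cv2.resize(optics.get_image("side")[190:390,200:420],None,fx=3,fy=3))
E
```

```text
7.55 [ 0.47607005 -0.14371296  0.14929255] [ 9.99714304e-01 -2.38993271e-02  3.50308581e-04  9.96780718e-05] 0.04388217162999366 [-0.12509339  0.69687907 -0.80563914]
```

View pics/w5.png

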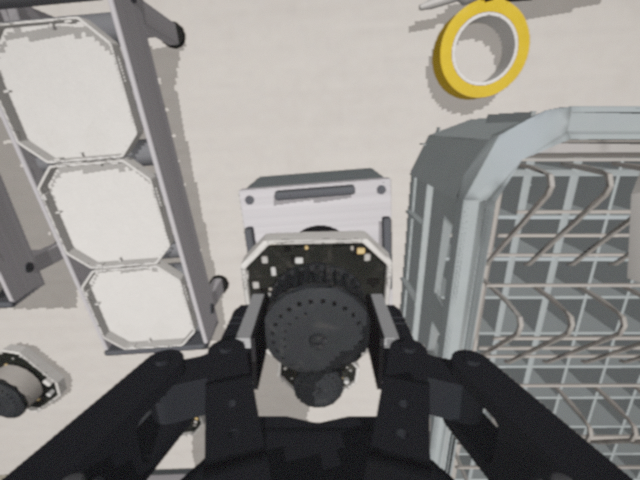

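View pics/side5.png

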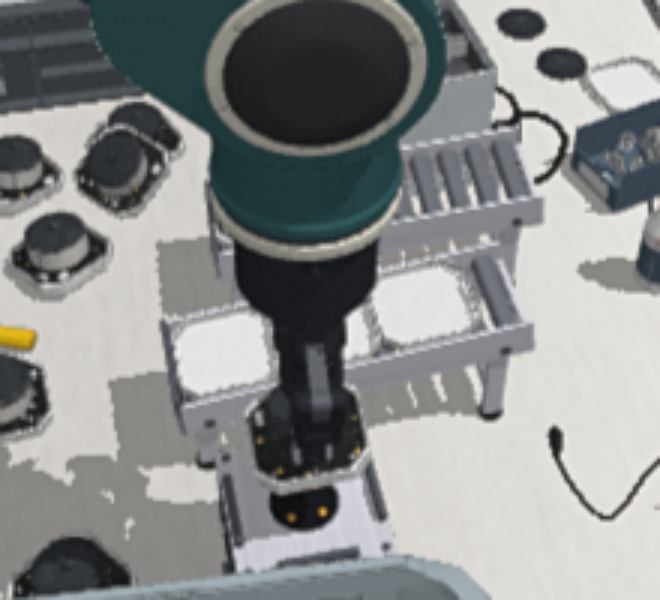

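```bash
python3 - <<'E'
from h import *
s=r.observe()
c=[wray(s,p,.0755) for p in((250,200),(381,188))];print(c,"mid",(c[0]+c[1])/2, np.arctan2((c[0]-c[1])[1],(c[0]-c[1])[0])-np.pi/2)
for z in(0,.1,.15,.2): print(z,ray("top",(481,340),z)[:2],ray("top",(497,245),z)[:2],wray(s,(412,170),z)[:2],wray(s,(465,200),z)[:2])
im=cv2.imread("pics/top0.png")[220:340,420:560];cv2.imwrite("pics/tc2.png",cv2.resize(im,None,fx=5,fy=5))
E
```

```text
[array([ 0.51500639, -0.1022029 ,  0.0755    ]), array([ 0.51870671, -0.18563541,  0.0755    ])] mid [ 0.51685655 -0.14391916  0.0755    ] 0.04432195942013162
0 [ 0.32111817 -0.22287946] [ 0.55256094 -0.26550457] [ 0.51917493 -0.2247554 ] [ 0.49146053 -0.27126701]
0.1 [ 0.32442877 -0.19468399] [ 0.5398608  -0.23436038] [ 0.5322003  -0.19824089] [ 0.5139789 -0.2288209]
0.15 [ 0.32608408 -0.18058625] [ 0.53351073 -0.21878828] [ 0.53871299 -0.18498363] [ 0.52523808 -0.20759785]
0.2 [ 0.32773938 -0.16648852] [ 0.52716066 -0.20321619] [ 0.54522568 -0.17172637] [ 0.53649727 -0.1863748 ]
```

View pics/tc2.png

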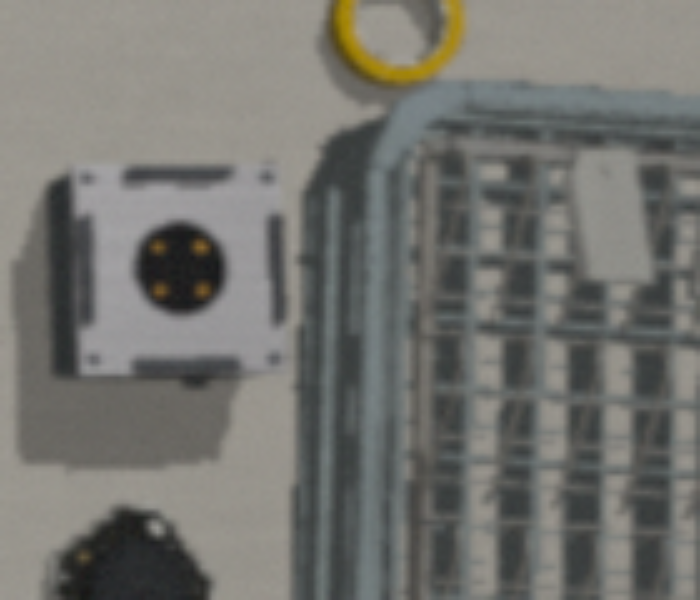

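step_arm:
  increments:
    - [1, -0.001, 0, -0.01, 0.015]
    - [1, 0, 0, -0.015, 0.015]
    - [1, 0, 0, -0.012, 0]
    - [1, 0, 0, -0.008, 0]
    - [1, 0, 0, -0.005, 0]
    - [1, 0, 0, -0.002, 0]
    - [1, 0, 0, -0.002, 0]
    - [1, 0, 0, 0, 0]

```text
time_s: 8.45
position: [0.4748, -0.1439, 0.0949]
eef_rot: [1.0, -0.009, 0.0, 0.0]
ft_force: [0.5, 0.7, -0.9]
gripper_width: 0.0436
```

```bash
python3 - <<'E'
from h import *
s=r.observe();im=optics.get_image("wrist");print(s["time_s"],s["position"],s["ft_force"])
cv2.imwrite("pics/w6.png",cv2.resize(im[150:400,200:440],None,fx=2.4,fy=2.4))
E
```

```text
8.45 [ 0.47484879 -0.14385877  0.09485607] [ 0.53595325  0.6762589  -0.94346592]
```

View pics/w6.png

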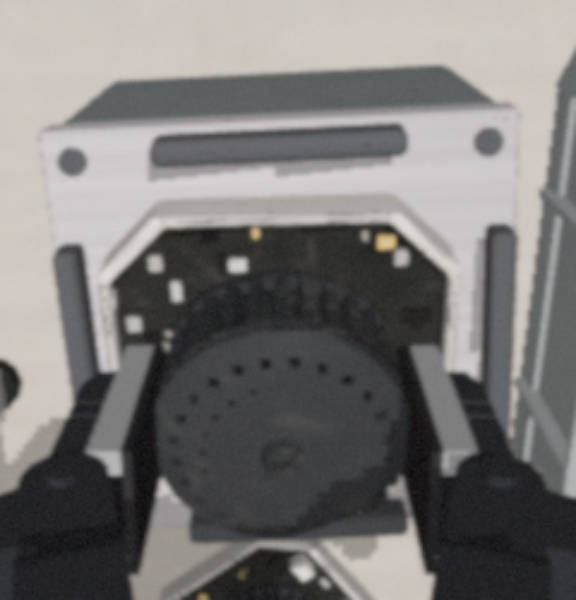

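The tray sits between the left and right fences with roughly equal gaps, and the back fence is clear. I'll keep lowering it gently.

step_arm:
  increments:
    - [1, 0, 0, -0.002, 0]
    - [1, 0, 0, -0.001, 0]
    - [1, 0, 0, -0.001, 0]
    - [1, 0, 0, 0, 0]

```text
time_s: 8.9
position: [0.4757, -0.144, 0.0914]
eef_rot: [1.0, -0.009, 0.001, 0.0]
ft_force: [2.0, 0.6, 9.3]
gripper_width: 0.0437
```

step_arm:
  increments:
    - [1, 0, 0, -0.001, 0]
    - [1, 0, 0, 0, 0]
    - [0.1, 0, 0, 0, 0]
    - [-0.1, 0, 0, 0, 0]
    - [-0.3, 0, 0, 0, 0]
    - [-0.5, 0, 0, 0, 0]
    - [-0.6, 0, 0, 0, 0]
    - [-0.6, 0, 0, 0, 0]

```text
time_s: 9.7
position: [0.4746, -0.1438, 0.0897]
eef_rot: [1.0, -0.009, -0.0, -0.0]
ft_force: [0.2, 0.4, -0.1]
gripper_width: 0.0683
```

```bash
python3 - <<'E'
from h import *
s=r.observe();im=optics.get_image("wrist");print(s["time_s"],s["position"],s["ft_force"],s["gripper_width"])
cv2.imwrite("pics/w7.png",cv2.resize(im[150:400,180:460],None,fx=2.4,fy=2.4))
E
```

```text
9.7 [ 0.4746212  -0.14383712  0.08965757] [ 0.16428777  0.37134926 -0.06064982] 0.06834928956527096
```

View pics/w7.png

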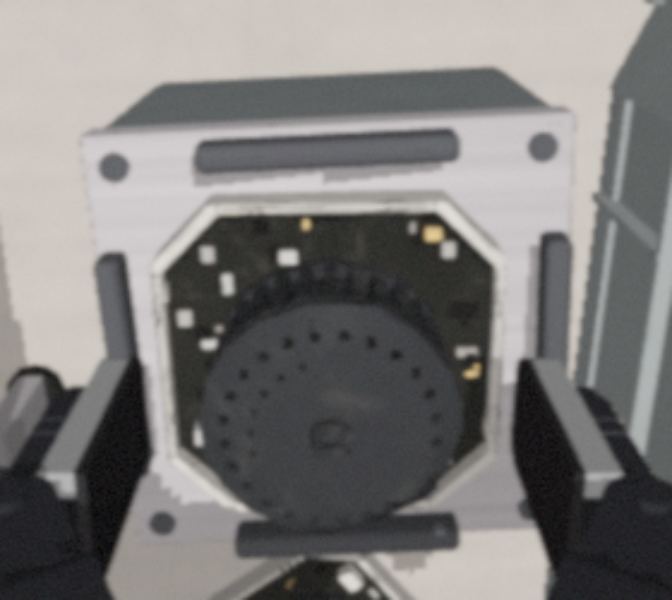

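step_arm:
  increments:
    - [-0.7, 0, 0, 0.01, 0]
    - [-0.7, 0, 0, 0.02, 0]
    - [-0.7, 0, 0, 0.035, 0]
    - [-0.7, 0, 0, 0.04, 0]
    - [-0.7, 0, 0, 0.04, 0]
    - [-0.7, 0, 0, 0.04, 0]
    - [-0.7, -0.02, 0.02, 0.03, 0]
    - [-0.7, -0.03, 0.03, 0.02, 0]
    - [-0.7, -0.03, 0.03, 0, 0]
    - [-0.7, 0, 0, 0, 0]
    - [-0.7, 0, 0, 0, 0]
    - [-0.7, 0, 0, 0, 0]

```text
time_s: 10.95
position: [0.395, -0.0643, 0.325]
eef_rot: [1.0, -0.009, 0.0, -0.0]
ft_force: [0.0, -0.4, 0.9]
gripper_width: 0.0724
```

```bash
python3 - <<'E'
from h import *
import pickle
s=r.observe();im=optics.get_image("wrist");print(s["time_s"],s["position"],s["ft_force"],s["dq"].round(3))
pickle.dump(s,open("s8.pkl","wb"))
cv2.imwrite("pics/w8.png",im)
cv2.imwrite("pics/side8.png",cv2.resize(optics.get_image("side")[210:390,200:400],None,fx=3.3,fy=3.3))
cv2.imwrite("pics/top8.png",cv2.resize(optics.get_image("top")[170:320,320:490],None,fx=4,fy=4))
E
```

```text
10.95 [ 0.39502077 -0.06427597  0.32500212] [ 0.03897192 -0.44374189  0.87384583] [ 0.003  0.019  0.001 -0.003 -0.001 -0.003 -0.   ]
```

View pics/w8.png

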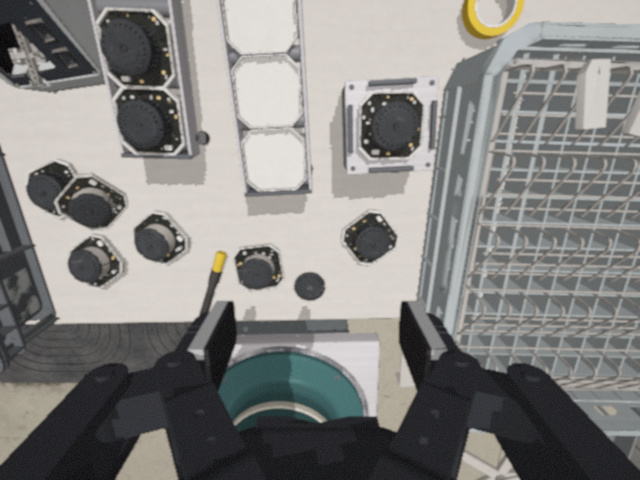

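View pics/side8.png

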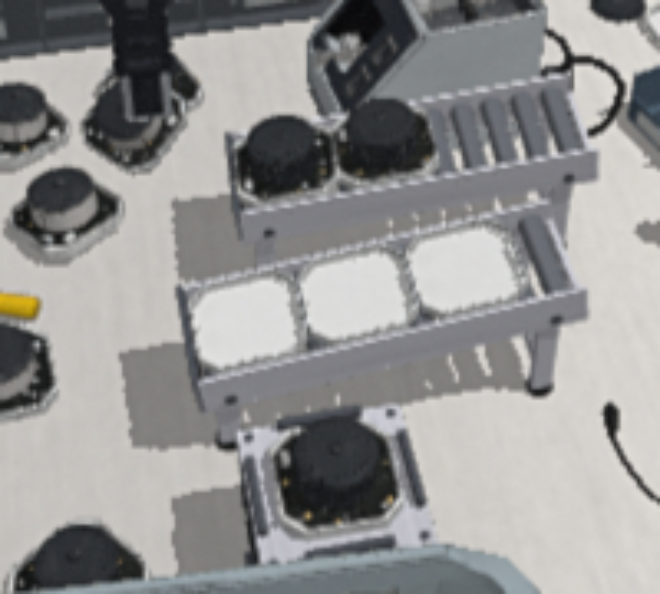

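View pics/top8.png

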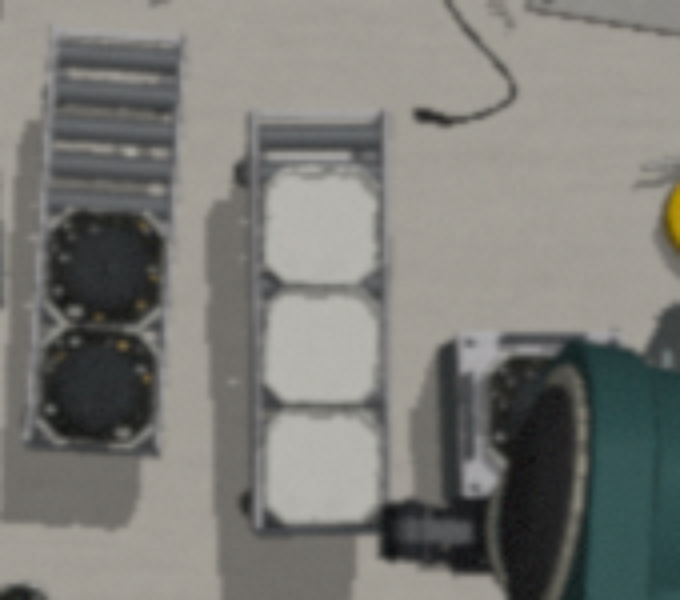

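```bash
python3 - <<'E'
from h import *
import pickle
s=pickle.load(open("s8.pkl","rb"))
print("puck",wray(s,(398,124),.109),"tray",wray(s,(391,126),.084))
print("nest corners mean",np.mean([wray(s,p,.075) for p in((351,87),(430,84),(353,168),(429,163))],axis=0))
S=lambda x,y:(200+(x+.5)/3.3-.5,210+(y+.5)/3.3-.5)
print("side puck",ray("side",S(334,450),.109),"tray",ray("side",S(337,477),.084))
print("second",ray("top",(320+95.5/4-.5,170+385/4),.1037))
E
```

```text
puck [ 0.47749311 -0.14490871  0.109     ] tray [ 0.47569992 -0.14315105  0.084     ]
nest corners mean [ 0.47477375 -0.14467572  0.075     ]
side puck [ 0.47471374 -0.143897    0.109     ] tray [ 0.47625312 -0.14433669  0.084     ]
second [0.48163707 0.11724561 0.1037    ]
```

The placed unit measures within 2 to 3 mm of the pocket centre in both views. The second unit sits where the front one was, and the arm is clear, so I'm handing in.

```bash
python3 -c "
from rig import finish_job
print(finish_job())"
```

```text
the job is handed in; nothing more can be done
None
```

I gripped the front unit by its puck, lifted it straight up and carried it over the empty-tray lane. I lowered it into the nest's pocket until it touched at about 9 N, let go on the floor and backed off. I handed the job in at about 11 s on the robot's clock; the hand-in itself gives no verdict.

**Placed unit:** in the wrist and side views the tray lies between all four fences and looks flat. Its centre measures within about 3 mm of the pocket's centre; the limit is 15 mm.

**Second unit:** in the top view it rests at the stop, within about 1 mm of where the front unit was, and the third unit is behind it.

**Robot:** the gripper was clear of everything, at z = 0.325 m, with a wrist force of about 1 N.

**Disagreements:**
- The cameras differed by 3 to 6 mm on where the lane units sit across the lane.
- Estimates of the lane's angle ran from -0.03 to -0.07 rad, but the puck is round, so the grip was not affected.
- The gripper read 44 mm on the 46 mm puck.

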